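# Refill the spring magazine of the sanding feeder

## Task

Refill the sanding feeder's blank magazine: unclip its dust cover and put it down, then load every wooden blank lying on the bench, laid flat and pushed down one after another until the spring latches snap over it. When they are all in, put the dust cover back on and press it down until it clips home. Leave the other things on the bench alone.

Things in the scene. Friction and masses are not known exactly. Their poses are not given: they have to be found in the camera images.
- magazine: Upright rectangular aluminium column, open at the top, on a steel foot fixed to the bench. Origin at the centre of the foot's underside, z up. Foot 130 (x) x 160 (y) x 10 mm; column outside 68 (x) x 89 (y), inside 48 (x) x 73 (y) mm, rim at z = 180 mm. Holds five stacked blanks. Latch housings jut 20 mm from the narrow ends (+y, -y), 9 to 31 mm below the rim.
- mouth (a point): Centre of the column's open mouth, level with the rim; axes as the magazine's. The inner edges are bevelled: 5 mm out over the top 6 mm. Closed fingertips fit into the mouth to press. A blank set flat in the mouth rests on the latch slopes, its top about 5 mm above the rim.
- latch_line (a point): On the column's axis, level with the flat undersides of two bevelled spring latches (26 mm below the rim). They stand 6 mm in from the narrow ends; slopes begin 13 mm below the rim. Push a blank by the middle of its top: the latches yield (6 to 10 N); once its top is 28 to 32 mm below the rim they snap out over it, and the stack rises against them and is held.
- ball_line (a point): On the column's axis, level with the two sprung balls that hold the dust cover (14 mm below the rim). One ball in the middle of each broad face (+x and -x), standing out 3 mm.
- cover: Clip-on cover of green sheet, 150 g, with a black grip rib on top. Origin at the centre of the underside of its 81 (x) x 90 (y) x 3 mm top plate. Home, the plate lies flat on the rim (origin at the mouth point), axes along the magazine's, either way round. Skirts at +x and -x reach 26 mm below the origin (its feet on the bench). A 44 x 68 mm plug, 12 mm deep, enters the mouth.
- rib (a point): Middle of the cover's grip rib, 18 mm above the cover's origin. Rib 12 (x) x 60 (y) x 30 (z) mm: grip it across x. The cover unclips with a straight pull up of about 10 N.
- bead_line (a point): Centre of the cover, level with the rounded beads inside its skirts (20.5 mm below its origin). They snap past the sprung balls: coming down they meet the balls 12 mm before the plate reaches the rim, take a push of 5 to 10 N, and snap home over the last 6 mm.
- follower (a joint): Depth (m) of the spring follower in the column: 0 when empty (its top face 28 mm below the rim), about 0.020 with one blank latched and 0.022 more for each further blank; stops at 0.118. It pushes up with 3.5 N when empty and 100 N/m more: about 14 N with five blanks.
- blank1: Beech blank 45 (x) x 70 (y) x 22 (z) mm, 50 g, with two small screw holes. Origin at its centre; lies flat on the mat at the start. Fits the column with 1.5 mm all round, its y along the column's y, either way round and either face up. Three to five blanks are there; missing ones read None.
- mat: Black rubber bench mat 220 (x) x 300 (y) x 3 mm, fixed; origin at the centre of its underside. The blanks lie on it at the start.
- blank2: Another such blank.
- blank3: Another such blank.
- blank4: Another such blank.
- blank5: Another such blank.
- glue: Bystander: glue bottle, 56 mm across, 130 mm tall, standing; origin at the centre of its base.
- sandblock: Bystander: cork sanding block 65 x 110 x 31 mm; origin at the centre of its underside.
- square: Bystander: try square, wooden stock 22 x 110 x 18 mm along y, steel blade reaching 141 mm in +x; origin at the centre of the stock's underside.
There are look-alikes about, which are no part of the job. What is shaped like the blank3 but pink is not meant. Of the things that look like the magazine, the smaller one is meant.

How it is judged:
By the outcome, as a careful person would: the job done as asked, in the order asked, and still so for the second after the job is handed in, with the robot touching nothing.
Of blank1, blank2, blank3, blank4, blank5 only 3 to 5 are there at a start; the rules pass over those that are not, and their reading is None.
At some moment in a run one of blank1, blank2, blank3, blank4, blank5 may be knocked a few centimetres aside while the robot is not near it.
Once in a run the grip may slacken for a moment while it holds something.
It also fails if it takes over 210 s, if anything falls off the work surface, if the arm or the gripper's body presses on something with over 40 N, if the wrist force passes 120 N, or if a joint passes its speed limit or range.

## Robot

A 6-joint arm with a two-finger parallel gripper is mounted at the origin on the work surface. World frame = base frame: x ahead of the robot, y to its left, z up, the work surface at z = 0. Lengths are in m, angles in degrees, forces in N, time in s.
With the tool pointing down it reaches from about 0.25 to 0.725 m from the base axis. Payload 9.7 kg.
Tool frame: the origin (TCP) lies at the very end of the fingers, on their centre line; the grasp point (between the pads) lies 19 mm behind it; z points along the fingers, y is the line along which they close (so a half turn about z gives the same grasp; the last joint's range is limited). The gripper opens to 85 mm and grips with 20 to 120 N. Pads are 22 mm wide; open, the fingers measure 114 mm over their backs; the gripper's body (76 mm by 85 mm) begins 54 mm behind the grasp point. The pads swing forward as they close: fully open they stand 13 mm farther back than shut.
Start: joints at [-64.286, 4.979, 10.078, 95.1, 0, 90], TCP at [0.239, -0.496, 0.231] pointing down, gripper open.
Joint ranges: [-179.16, 179.16], [-48.56, 103.87], [-65.8, 70.77], [-126.05, 130.52], [-82.76, 87.17], [-180, 180]. Speed limits (degrees/s): [127.2, 127.2, 147.25, 180, 180, 180].

## Interface

Orientations are given as [roll, pitch, yaw] about the fixed x, y, z axes, in that order (R = Rz(yaw) Ry(pitch) Rx(roll)).
In Python, from workcell import bot gives the robot as it stands.
- The arm moves only by the tool arm_command, never from a script. Its argument "series" is a list of rows, each a list of 4 numbers: the shift along the tool's x, y, z in m, then the turn about the tool's z in rad. A call has exactly 5 rows; each row is the pose to reach, as a shift and turn from the pose commanded when the call began, along the tool's axes at that moment; what a row does not reach only later rows make up. A row lasts 1/10 s, in which the tool goes at most 50 mm and 8.59 degrees, less where a joint would pass 70% of its speed; a pose out of reach is approached as far as the arm can. A call with a gripper value outside its range is refused whole. "hand" is the finger opening in m, from 0 to 0.0854, set as the call begins (left out, the last holds). The fingers move at their own pace and stop on an object; "grip_force" is the grip in N (left out, the last holds). Time passes only in rows, so rows that repeat a pose let the fingers close, or fill a call up. It gives the time, the measured TCP pose, the force, the opening and the grip force at its end, in the units of the state.
- bot.get_obs(): the state, without advancing time (a new reading comes with each control period).
- bot.camera(name): name is "scene" or "top"; returns a dict with "color" (420x560x3 uint8, blue, green, red), "camera_matrix" (3x3 intrinsics, pixels), "dist_coeffs" ([k1, k2, p1, p2, k3] as OpenCV has them; the pictures are not rectified), "xyz" and "orientation" of the camera in the world. Camera axes: x right, y up, looking along -z (the intrinsics and any distortion apply to the point x, -y, -z); pixel columns grow to the right and rows downward; lengths in m; the calibration is good to about 2 mm. A picture is of the moment at which its call begins. There is no depth.
- bot.job_done(): hands the job in; it is judged then, once.
Trained networks look in the newest picture that a camera, given by its name, has taken for a name from the list of things; names that differ only in an ending like _2 or _b are one class to them, and where a whole thing is asked for, a point or a joint stands for the part that bears it (a point fixed in the world has none). Each returns a list of dicts, best first, with "confidence" (0 to 1); they miss things now and then, are a little off and sometimes report something else, mostly with a low value. They report only what shows in the picture. A call takes as long as a camera call. They do not tell look-alikes from the thing itself.
- bot.find_in(camera, target): "location" ([column, row] in pixels, amid what is visible of it).
- bot.mark_of(camera, target): "location" ([column, row] in pixels: a listed point, or the origin of a listed thing).
The state is a dict: "time": time; "q": joint angles; "qd": joint speeds; "joint_efforts": joint torques, N m; "ee_pos": TCP position; "tcp_rot": TCP orientation; "wrist_force": force on the tool from outside, world axes, zero at the start; "torque": the same for the moment, N m; "opening": finger opening in m; "grasp_force": force on a finger pad.
Only numpy, scipy, OpenCV 4.12 (cv2) and the standard library are available. Lean on these libraries where they do the work, as an engineer would, in place of code of your own. Each camera call takes 0.05 s, during which the arm holds its last target. There are 200 camera calls.

## Working session

There is one attempt and no reset: what is moved stays moved. The work goes in short steps, Python scripts to look and compute and a tool call to move; the robot and the scene stay as the last step left them, time stands still between calls to the robot, and variables do not carry over. Pictures are saved under pics/ and viewed, at most 14 in all, crops included, and the job is handed in when it is done.

Besides the shell and the picture viewer there is one more tool, called after "Call:" as a command line: name --pt "numbers of a row" for each row, then --argument value for the rest. arm_command: Moves the arm, as the interface text tells. Its arguments: {"type":"object","properties":{"series":{"type":"array"},"hand":{"type":"number"},"grip_force":{"type":"number"}},"required":["series"]}

```bash
ls; mkdir -p pics
cat > h.py <<'E'
import numpy as np,cv2,sys
from scipy.spatial.transform import Rotation as R
from workcell import bot
def cam(n,save=None):
    c=bot.camera(n)
    if save: cv2.imwrite('pics/'+save,c['color'])
    return c
def ray(c,px):
    o=c['orientation']; Rm=R.from_euler('xyz',o,degrees=True).as_matrix() if np.size(o)==3 else np.array(o)
    u=cv2.undistortPoints(np.array([[px]],float),np.array(c['camera_matrix'],float),np.array(c['dist_coeffs'],float))[0,0]
    return np.array(c['xyz']),Rm@np.array([u[0],-u[1],-1])
def at(c,px,z):
    p,d=ray(c,px); return p+d*(z-p[2])/d[2]
def proj(c,P):
    Rm=R.from_euler('xyz',c['orientation'],degrees=True).as_matrix()
    q=(np.atleast_2d(P)-c['xyz'])@Rm; q=q*[1,-1,-1]
    return cv2.projectPoints(q,np.zeros(3),np.zeros(3),np.array(c['camera_matrix'],float),np.array(c['dist_coeffs'],float))[0][:,0]
E
python3 - <<'E'
from h import *
for n in('top','scene'):
    c=cam(n,n+'0.png'); print(n,c['xyz'],c['orientation'],c['camera_matrix'],c['dist_coeffs'])
    for t,z in(('magazine',0),('mouth',.18),('cover',.18),('rib',.198),('blank1',.014),('mat',0),('glue',0),('sandblock',0),('square',0)):
        for d in bot.mark_of(n,t): print(t,np.round(d['location']),round(d['confidence'],2),np.round(at(c,d['location'],z),3))
print(bot.get_obs())
E
```

```text
pics
top [3.57226137e-01 8.25921880e-04 1.42909339e+00] [ 8.03692108e+00 -6.88884793e-02 -9.02763243e+01] [[520.85967301   0.         292.65713061]
 [  0.         520.85967301 211.35125264]
 [  0.           0.           1.        ]] [-0.09779613  0.          0.          0.          0.        ]
magazine [363. 214.] 0.9 [ 0.549 -0.197  0.   ]
magazine [386. 307.] 0.61 [ 0.294 -0.254  0.   ]
mouth [405. 310.] 0.57 [ 0.297 -0.267  0.18 ]
cover [372. 205.] 0.69 [ 0.549 -0.195  0.18 ]
rib [373. 205.] 0.57 [ 0.546 -0.195  0.198]
blank1 [181. 289.] 0.98 [0.347 0.302 0.014]
blank1 [195. 197.] 0.72 [0.598 0.268 0.014]
blank1 [186. 236.] 0.56 [0.491 0.29  0.014]
mat [216. 218.] 0.79 [0.54 0.21 0.  ]
glue [347. 128.] 0.57 [ 0.798 -0.159  0.   ]
sandblock [240. 133.] 0.69 [0.785 0.147 0.   ]
square [286. 138.] 0.65 [0.769 0.017 0.   ]
scene [1.35302377 0.21058743 0.90956098] [ 46.94254801   1.28255391 103.18002994] [[535.6793535    0.         272.7180379 ]
 [  0.         535.6793535  202.96811314]
 [  0.           0.           1.        ]] [0.00164577 0.         0.         0.         0.        ]

[... 778 characters left out ...]
.58 [ 0.791 -0.161  0.   ]
{'time': 1.0, 'q': array([-6.42852199e+01,  4.97804067e+00,  1.00792501e+01,  9.50990160e+01,
        6.56382660e-04,  9.00011020e+01]), 'qd': array([-0.08797734, -0.01344424,  0.11088076,  0.08537298, -0.03030314,
       -0.00040931]), 'joint_efforts': array([-4.87463287e-03, -5.20099854e+01,  4.64870632e+01,  1.42760804e-03,
       -3.38778736e-04,  1.08072621e-05]), 'ee_pos': array([ 0.23864564, -0.49553431,  0.23130168]), 'tcp_rot': array([ 1.79997807e+02, -6.56424848e-04,  2.57136781e+01]), 'wrist_force': array([ 0.15924697, -0.15813389, -0.39594895]), 'torque': array([-0.02237522,  0.02029503,  0.01540095]), 'grasp_force': 0.0, 'opening': 0.08540961393059307}
```

Run:
```python
import cv2,numpy as np
t=cv2.imread('pics/top0.png')
cv2.imwrite('pics/t1.png',cv2.resize(t[90:360,130:490],(800,600),interpolation=cv2.INTER_CUBIC))
t=cv2.imread('pics/scene0.png')
cv2.imwrite('pics/s1.png',cv2.resize(t[70:370,100:500],(800,600),interpolation=cv2.INTER_CUBIC))
```

```text
(no output)
```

View pics/t1.png

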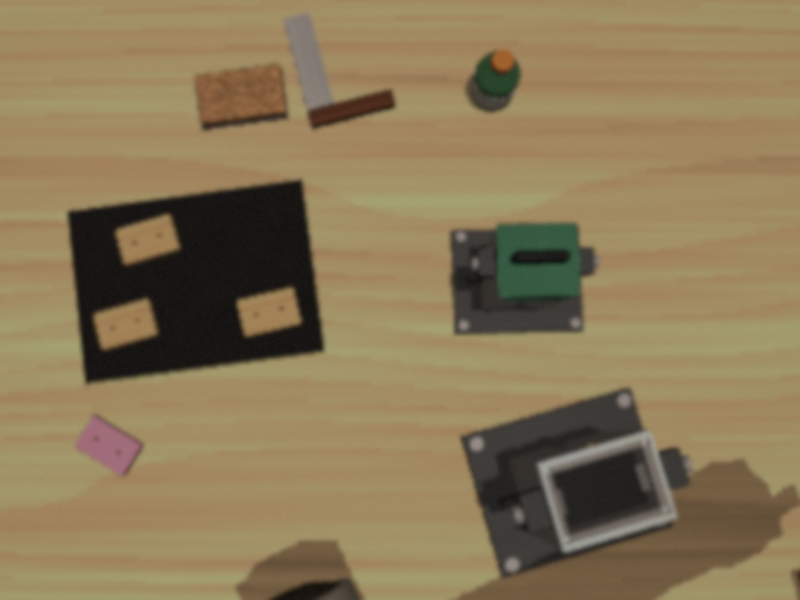

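View pics/s1.png

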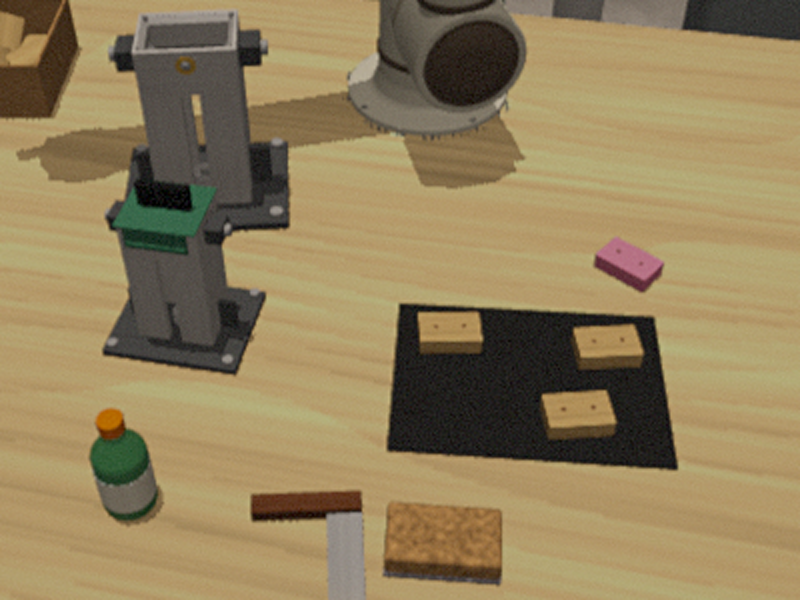

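Magazine candidates in the top crop are the small covered column at (515,280) and the big open one at (590,480). The small green-covered one is meant ("the smaller one"), and both crops confirm it. There are three beech blanks on the mat at (147,240), (126,324) and (268,312). The pink one at (110,445) isn't meant.

```bash
cat >> h.py <<'E'
def rect(c,mask,z):
    cs=cv2.findContours(mask.astype(np.uint8),cv2.RETR_EXTERNAL,cv2.CHAIN_APPROX_NONE)[0]; out=[]
    for k in cs:
        if cv2.contourArea(k)<150: continue
        P=np.array([at(c,p,z)[:2] for p in k[:,0].astype(float)],np.float32)
        (x,y),(w,h),a=cv2.minAreaRect(P*1000)
        if w>h: w,h,a=h,w,a-90   # a: direction of short side (x of thing), long side=y
        out.append((round(x/1000,4),round(y/1000,4),round(w),round(h),round((a+90)%180-90,1)))
    return out
def blanks(c,z=.025,roi=None):
    hsv=cv2.cvtColor(cv2.GaussianBlur(c['color'],(3,3),0),cv2.COLOR_BGR2HSV)
    m=(hsv[...,0]<30)&(hsv[...,1]>60)&(hsv[...,2]>90)
    mm=np.zeros(m.shape,np.uint8)   # inside mat polygon only
    mat=cv2.morphologyEx((hsv[...,2]<60).astype(np.uint8)[:, :290],cv2.MORPH_OPEN,np.ones((5,5)))
    k=max(cv2.findContours(mat,cv2.RETR_EXTERNAL,cv2.CHAIN_APPROX_NONE)[0],key=cv2.contourArea)
    cv2.fillPoly(mm,[cv2.convexHull(k)],1)
    return rect(c,m&(mm>0),z)
def green(c): 
    hsv=cv2.cvtColor(c['color'],cv2.COLOR_BGR2HSV)
    return (hsv[...,0]>50)&(hsv[...,0]<95)&(hsv[...,1]>80)&(hsv[...,2]>40)
E
python3 - <<'E'
from h import *
c=cam('top'); print(blanks(c))
g=green(c); print('cover',rect(c,g,.183))
# rib: dark inside cover
hull=np.zeros(g.shape,np.uint8)
k=[k for k in cv2.findContours(g.astype(np.uint8),0,1)[0] if cv2.contourArea(k)>900][0]
cv2.fillPoly(hull,[cv2.convexHull(k)],1)
print('rib',rect(c,(hull>0)&(c['color'].max(2)<45),.213))
# foot: bolts/corners in crop coordinates
for p in((452,231),(582,333),(455,333)):print('foot',at(c,(130+p[0]*.45,90+p[1]*.45),.01))
for s in('scene','top'):
  c=cam(s)
  for t,z in(('cover',.18),('rib',.198),('mouth',.18),('ball_line',.166),('latch_line',.154),('magazine',0)):
    for d in bot.mark_of(s,t): print(s,t,np.round(d['location']),round(d['confidence'],2),np.round(at(c,d['location'],z),3))
E
```

```text
[(0.4909, 0.2885, 47, 72, 15.8), (0.5054, 0.1125, 46, 72, 13.9), (0.5958, 0.2635, 47, 72, 15.9)]
cover [(0.5406, -0.1936, 78, 88, -0.2)]
rib []
foot [ 0.60568758 -0.11480833  0.01      ]
foot [ 0.47741602 -0.27354966  0.01      ]
foot [ 0.47838758 -0.11651648  0.01      ]
scene cover [178. 170.] 0.9 [ 0.538 -0.205  0.18 ]
scene cover [188. 184.] 0.57 [ 0.575 -0.171  0.18 ]
scene rib [181. 167.] 0.81 [ 0.547 -0.193  0.198]
scene mouth [194.  86.] 0.78 [ 0.204 -0.287  0.18 ]
scene ball_line [191.  91.] 0.68 [ 0.206 -0.295  0.166]
scene ball_line [182. 180.] 0.65 [ 0.552 -0.194  0.166]
scene latch_line [194.  98.] 0.7 [ 0.216 -0.286  0.154]
scene latch_line [183. 182.] 0.64 [ 0.545 -0.196  0.154]
scene magazine [192. 234.] 0.85 [ 0.552 -0.192  0.   ]
scene magazine [203. 163.] 0.56 [ 0.294 -0.252  0.   ]
top cover [373. 204.] 0.76 [ 0.551 -0.197  0.18 ]
top rib [372. 207.] 0.63 [ 0.542 -0.191  0.198]
top mouth [404. 308.] 0.96 [ 0.3   -0.266  0.18 ]
top ball_line [402. 310.] 0.87 [ 0.294 -0.263  0.166]
top latch_line [398. 310.] 0.74 [ 0.294 -0.257  0.154]
top latch_line [239. 136.] 0.2 [0.732 0.134 0.154]
top magazine [363. 215.] 0.92 [ 0.547 -0.197  0.   ]
top magazine [388. 304.] 0.6 [ 0.303 -0.259  0.   ]
```

Call:
arm_command --pt "0 0 -0.04 0" --pt "0 0 -0.08 0" --pt "0 0 -0.12 0" --pt "0 0 -0.15 0" --pt "0 0 -0.16 0" --hand 0.05

```text
time: 2.25
ee_pos: [0.2387, -0.4956, 0.3946]
tcp_rot: [179.8, 0.0, 25.7]
wrist_force: [0.4, -0.1, -0.6]
opening: 0.0504
grasp_force: 0.0
```

Call:
arm_command --pt "0.04 -0.014 0 -0.13" --pt "0.085 -0.03 0 -0.27" --pt "0.13 -0.0455 0 -0.41" --pt "0.175 -0.061 0 -0.55" --pt "0.22 -0.077 0 -0.7"

```text
time: 2.75
ee_pos: [0.4044, -0.3292, 0.3914]
tcp_rot: [180.0, 0.0, 66.1]
wrist_force: [0.9, -1.1, -0.2]
opening: 0.0497
grasp_force: 0.0
```

Call:
arm_command --pt "0.045 0.017 0 -0.11" --pt "0.09 0.035 0 -0.22" --pt "0.13 0.05 0 -0.32" --pt "0.165 0.063 0 -0.4" --pt "0.1815 0.07 0 -0.422"

```text
time: 3.25
ee_pos: [0.5435, -0.1913, 0.3907]
tcp_rot: [-180.0, -0.0, 90.3]
wrist_force: [0.4, -1.1, 0.2]
opening: 0.0498
grasp_force: 0.0
```

```bash
cat >> h.py <<'E'
def go(x,y,z,yaw):
    o=bot.get_obs(); p=o['ee_pos']; r=o['tcp_rot']
    Rm=R.from_euler('xyz',r,degrees=True).as_matrix()
    d=Rm.T@(np.array([x,y,z])-p); t=(r[2]-yaw+180)%360-180
    print('shift',np.round(d,4),'turn',round(np.radians(t),3))
def st():
    o=bot.get_obs(); print(round(o['time'],2),np.round(o['ee_pos'],4),np.round(o['tcp_rot'],2),'q',np.round(o['q']),'F',np.round(o['wrist_force'],1),'op',round(o['opening'],4),'g',round(o['grasp_force'],1))
E
python3 - <<'E'
from h import *
st(); go(.5415,-.194,.3,90)
E
```

```text
3.25 [ 0.5435 -0.1913  0.3907] [-1.7998e+02 -3.0000e-02  9.0310e+01] q [-19.  17.  43. 116.   0.  70.] F [ 0.4 -1.1  0.2] op 0.0498 g 0.0
shift [-0.0027 -0.002   0.0907] turn 0.005
```

Call:
arm_command --pt "0 0 0.03 0" --pt "0 0 0.07 0" --pt "0 0 0.11 0" --pt "0 0 0.14 0" --pt "0 0 0.15 0"

```text
time: 3.75
ee_pos: [0.5406, -0.1934, 0.238]
tcp_rot: [-179.8, -0.1, 90.0]
wrist_force: [0.2, -0.3, -0.1]
opening: 0.0501
grasp_force: 0.0
```

Run:
```python
from h import *
c=cam('scene','a1.png'); st(); go(.5415,-.194,.188,90)
cv2.imwrite('pics/a1.png',cv2.resize(c['color'][60:260,80:300],(660,600),interpolation=cv2.INTER_CUBIC))
```

```text
3.8 [ 0.5407 -0.1935  0.2383] [-1.7978e+02 -8.0000e-02  9.0000e+01] q [-20.   9.  15.  97.  -0.  70.] F [-0.3  0.7 -0.1] op 0.0498 g 0.0
shift [-0.0006  0.001   0.0503] turn 0.0
```

View pics/a1.png

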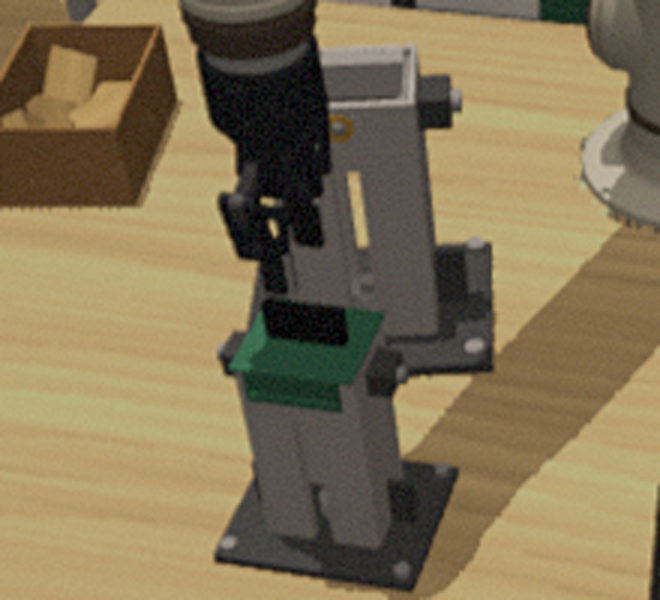

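The open fingers sit above the rib, which is at about (305,322) in the crop. I'll descend and grip it.

Call:
arm_command --pt "0 0 0.015 0" --pt "0 0 0.03 0" --pt "0 0 0.042 0" --pt "0 0 0.049 0" --pt "0 0 0.05 0"

```text
time: 4.3
ee_pos: [0.5416, -0.1938, 0.1912]
tcp_rot: [-180.0, -0.0, 90.0]
wrist_force: [0.0, 0.7, -0.4]
opening: 0.0501
grasp_force: 0.0
```

Call:
arm_command --pt "0 0 0 0" --pt "0 0 0 0" --pt "0 0 0 0" --pt "0 0 0 0" --pt "0 0 0 0" --hand 0.0 --grip_force 60

```text
time: 4.8
ee_pos: [0.5441, -0.194, 0.1928]
tcp_rot: [179.7, 0.0, 90.0]
wrist_force: [11.7, -0.5, 0.4]
opening: 0.0109
grasp_force: 60.9
```

Call:
arm_command --pt "0 0 0 0" --pt "0 0 0 0" --pt "0 0 0 0" --pt "0 0 0 0" --pt "0 0 0 0"

```text
time: 5.3
ee_pos: [0.5441, -0.194, 0.1928]
tcp_rot: [179.7, 0.0, 90.0]
wrist_force: [10.9, 0.0, 0.6]
opening: 0.0106
grasp_force: 60.9
```

Call:
arm_command --pt "0 0.0015 0 0" --pt "0 0.0025 -0.002 0" --pt "0 0.0025 -0.006 0" --pt "0 0.0025 -0.012 0" --pt "0 0.0025 -0.02 0"

```text
time: 5.8
ee_pos: [0.5442, -0.1937, 0.2113]
tcp_rot: [-180.0, -0.0, 90.0]
wrist_force: [4.2, 0.0, -4.5]
opening: 0.0105
grasp_force: 60.2
```

Call:
arm_command --pt "0 0 -0.02 0" --pt "0 0 -0.05 0" --pt "0 0 -0.08 0" --pt "0 0 -0.1 0" --pt "0 0 -0.11 0"

```text
time: 6.3
ee_pos: [0.5438, -0.1939, 0.3243]
tcp_rot: [179.9, 0.1, 90.0]
wrist_force: [0.2, -0.1, -2.1]
opening: 0.0106
grasp_force: 60.6
```

Run:
```python
from h import *
c=cam('scene'); cv2.imwrite('pics/a2.png',cv2.resize(c['color'][20:220,60:280],(660,600),interpolation=cv2.INTER_CUBIC))
st(); go(.42,-.02,.29,90)
```

```text
6.35 [ 0.5439 -0.1939  0.325 ] [1.7983e+02 8.0000e-02 8.9990e+01] q [-20.  12.  29. 107.  -0.  70.] F [-1.1  0.3 -1.1] op 0.0109 g 60.6
shift [ 0.1739 -0.124   0.0344] turn -0.0
```

View pics/a2.png

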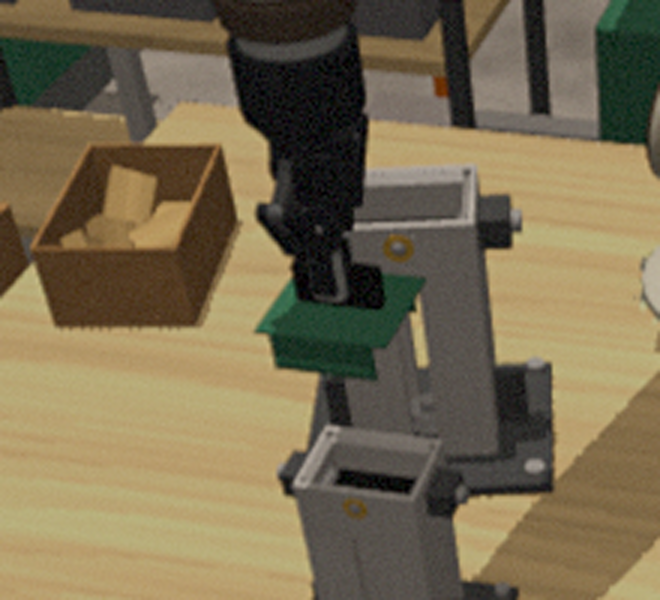

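The cover is held at (345,320) and the mouth is open at (370,460). I'll set the cover down at about (0.42, -0.02).

Call:
arm_command --pt "0.04 -0.028 0 0" --pt "0.08 -0.057 0 0" --pt "0.12 -0.085 0 0" --pt "0.155 -0.11 0 0" --pt "0.174 -0.124 0 0"

```text
time: 6.85
ee_pos: [0.4177, -0.0181, 0.322]
tcp_rot: [180.0, -0.0, 90.1]
wrist_force: [0.5, -0.0, -1.7]
opening: 0.0109
grasp_force: 60.5
```

Call:
arm_command --pt "0 0 0.04 0" --pt "0 0 0.09 0" --pt "0 0 0.14 0" --pt "0 0 0.19 0" --pt "0 0 0.23 0"

```text
time: 7.35
ee_pos: [0.4186, -0.0198, 0.0885]
tcp_rot: [-179.9, 0.0, 90.0]
wrist_force: [0.7, 0.3, -1.3]
opening: 0.0109
grasp_force: 60.5
```

Call:
arm_command --pt "0 0 0.01 0" --pt "0 0 0.02 0" --pt "0 0 0.028 0" --pt "0 0 0.035 0" --pt "0 0 0.038 0"

```text
time: 7.85
ee_pos: [0.4206, -0.0198, 0.0537]
tcp_rot: [179.9, 0.0, 90.0]
wrist_force: [0.3, 0.6, -1.4]
opening: 0.0106
grasp_force: 64.0
```

Run:
```python
from h import *
cam('top','a3.png');st(); go(.42,-.02,.0388,90)
```

```text
7.9 [ 0.4204 -0.0198  0.0534] [179.98   0.    90.  ] q [ -3. -13. -26.  76.  -0.  87.] F [ 0.1 -0.9 -1.3] op 0.0101 g 64.0
shift [-0.0002 -0.0004  0.0146] turn -0.0
```

Call:
arm_command --pt "0 0 0.005 0" --pt "0 0 0.01 0" --pt "0 0 0.013 0" --pt "0 0 0.015 0" --pt "0 0 0.015 0"

```text
time: 8.4
ee_pos: [0.4201, -0.0198, 0.0385]
tcp_rot: [180.0, 0.0, 90.0]
wrist_force: [-0.4, 0.2, 1.1]
opening: 0.0105
grasp_force: 64.5
```

Call:
arm_command --pt "0 0 0 0" --pt "0 0 0 0" --pt "0 0 0 0" --pt "0 0 0 0" --pt "0 0 0 0"

```text
time: 8.9
ee_pos: [0.4202, -0.0198, 0.0384]
tcp_rot: [180.0, -0.0, 90.0]
wrist_force: [-0.3, 0.6, 3.3]
opening: 0.0108
grasp_force: 64.9
```

Contact with the bench. Now I'll release, rise, and measure again.

Call:
arm_command --pt "0 0 0 0" --pt "0 0 0 0" --pt "0 0 0 0" --pt "0 0 0 0" --pt "0 0 0 0" --hand 0.065

```text
time: 9.4
ee_pos: [0.4202, -0.0198, 0.0382]
tcp_rot: [180.0, 0.0, 90.0]
wrist_force: [-0.7, 0.9, 0.3]
opening: 0.065
grasp_force: 0.0
```

Call:
arm_command --pt "0 0 -0.02 0" --pt "0 0 -0.06 0" --pt "0 0 -0.1 0" --pt "0 0 -0.14 0" --pt "0 0 -0.17 0"

```text
time: 9.9
ee_pos: [0.4204, -0.0198, 0.2109]
tcp_rot: [179.9, 0.0, 90.0]
wrist_force: [0.7, 0.9, 0.1]
opening: 0.0647
grasp_force: 0.0
```

Call:
arm_command --pt "0.02 -0.03 0 0" --pt "0.03 -0.07 0 0" --pt "0.04 -0.1 0 0" --pt "0.05 -0.12 0 0" --pt "0.05 -0.12 0 0"

```text
time: 10.4
ee_pos: [0.2986, 0.0308, 0.2089]
tcp_rot: [179.9, -0.0, 90.1]
wrist_force: [1.6, 0.5, 0.7]
opening: 0.0649
grasp_force: 0.0
```

Run:
```python
from h import *
c=cam('top'); print(blanks(c)); print('cover on bench',rect(c,green(c),.029)); 
t=c['color']; cv2.imwrite('pics/a4.png',cv2.resize(t[90:360,130:490],(800,600),interpolation=cv2.INTER_CUBIC))
# rim outer bright rectangle near magazine
g=cv2.cvtColor(t,cv2.COLOR_BGR2GRAY); np.save('g.npy',g)
P=proj(c,[[.544,-.194,.18]])[0]; print(P)
x,y=P.astype(int); cv2.imwrite('pics/a5.png',cv2.resize(t[y-35:y+35,x-45:x+45],(720,560),interpolation=cv2.INTER_CUBIC))
st()
```

```text
[(0.4909, 0.2885, 47, 72, 15.8), (0.5051, 0.1124, 47, 72, 13.9), (0.5958, 0.2635, 47, 72, 15.9)]
cover on bench [(0.4192, -0.0182, 72, 81, -0.3)]
[371.81188629 206.74485226]
10.45 [0.2998 0.0305 0.2087] [ 1.7989e+02 -1.0000e-02  9.0080e+01] q [  6. -30. -21.  98.  -0.  96.] F [ 0.9 -0.1  0.3] op 0.065 g 0.0
```

View pics/a4.png

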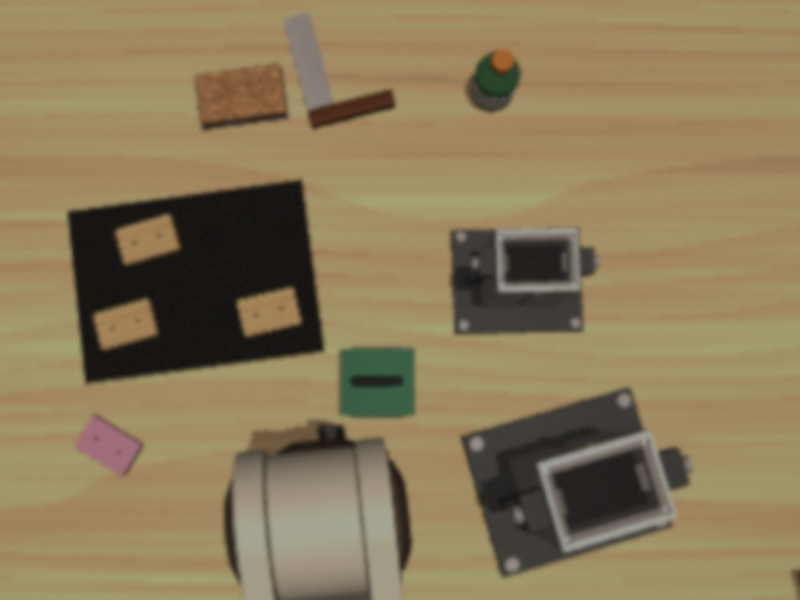

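View pics/a5.png

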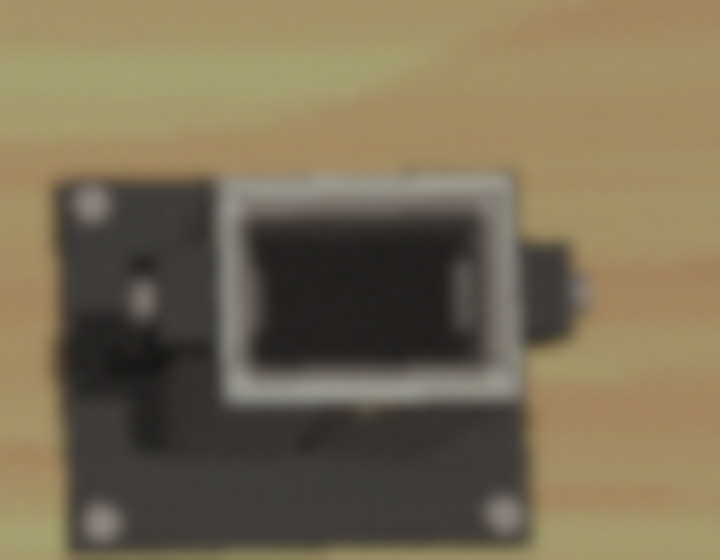

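The top view shows the cover on the bench at crop (377,381), the blanks unmoved, and the column rim in the enlarged crop spanning (217,175) to (520,403).

Run:
```python
from h import *
c=cam('top')
Q=np.array([at(c,(326+(a+.5)/8-.5,171+(b+.5)/8-.5),.18)[:2] for a,b in((217,178),(514,172),(521,401),(227,405))])
print(Q.round(4),Q.mean(0)); e=np.degrees
print(e(np.arctan2(-(Q[1]-Q[0])[0],(Q[1]-Q[0])[1]))+180, e(np.arctan2(-(Q[2]-Q[3])[0],(Q[2]-Q[3])[1]))+180, e(np.arctan2((Q[0]-Q[3])[1],(Q[0]-Q[3])[0])),e(np.arctan2((Q[1]-Q[2])[1],(Q[1]-Q[2])[0])))
print('gold-boss etc'); go(.5051,.1124,.16,90+13.9)
```

```text
[[ 0.5786 -0.1481]
 [ 0.5801 -0.2392]
 [ 0.5096 -0.2391]
 [ 0.5089 -0.1497]] [ 0.54428063 -0.19402026]
0.9678384973098559 0.48135723792927365 1.2814482375862268 -0.0587948391433852
gold-boss etc
shift [0.0819 0.2047 0.0489] turn -0.242
```

Call:
arm_command --pt "0.016 0.041 0 -0.05" --pt "0.034 0.085 0 -0.11" --pt "0.052 0.13 0 -0.17" --pt "0.07 0.175 0 -0.22" --pt "0.082 0.205 0 -0.242"

```text
time: 11.0
ee_pos: [0.5083, 0.1129, 0.2064]
tcp_rot: [-179.9, 0.0, 104.0]
wrist_force: [-0.6, -0.6, -0.1]
opening: 0.0653
grasp_force: 0.0
```

Call:
arm_command --pt "0 0 0.03 0" --pt "0 0 0.07 0" --pt "0 0 0.11 0" --pt "0 0 0.14 0" --pt "0 0 0.15 0"

```text
time: 11.5
ee_pos: [0.5038, 0.1114, 0.0541]
tcp_rot: [-179.7, -0.0, 103.8]
wrist_force: [0.1, -0.4, 0.4]
opening: 0.0654
grasp_force: 0.0
```

Run:
```python
from h import *
st(); go(.5051,.1124,.014,103.9)
```

```text
11.5 [0.5038 0.1114 0.0541] [-1.7967e+02 -1.0000e-02  1.0383e+02] q [ 12.   1. -14.  76.  -0.  89.] F [ 0.1 -0.4  0.4] op 0.0654 g 0.0
shift [0.0007 0.0017 0.0401] turn -0.001
```

Call:
arm_command --pt "0.001 0.001 0.01 0" --pt "0.001 0.001 0.02 0" --pt "0.001 0.001 0.03 0" --pt "0.001 0.001 0.037 0" --pt "0.001 0.001 0.038 0"

```text
time: 12.0
ee_pos: [0.5057, 0.1134, 0.0197]
tcp_rot: [-180.0, -0.0, 103.9]
wrist_force: [-0.3, -0.0, -0.4]
opening: 0.065
grasp_force: 0.0
```

Call:
arm_command --pt "0 0 0 0" --pt "0 0 0 0" --pt "0 0 0 0" --pt "0 0 0 0" --pt "0 0 0 0"

```text
time: 12.5
ee_pos: [0.5059, 0.1134, 0.0205]
tcp_rot: [180.0, 0.0, 103.9]
wrist_force: [0.7, -0.2, 0.2]
opening: 0.065
grasp_force: 0.0
```

Call:
arm_command --pt "-0.001 0 0.003 0" --pt "-0.001 0 0.006 0" --pt "-0.001 0 0.0065 0" --pt "-0.001 0 0.0065 0" --pt "-0.001 0 0.0065 0"

```text
time: 13.0
ee_pos: [0.5061, 0.1125, 0.0137]
tcp_rot: [-180.0, -0.0, 103.9]
wrist_force: [-0.8, 0.1, 0.5]
opening: 0.0651
grasp_force: 0.0
```

Call:
arm_command --pt "0 0 0 0" --pt "0 0 0 0" --pt "0 0 0 0" --pt "0 0 0 0" --pt "0 0 0 0" --hand 0.03 --grip_force 50

```text
time: 13.5
ee_pos: [0.5064, 0.1125, 0.0142]
tcp_rot: [180.0, -0.0, 103.9]
wrist_force: [-1.0, 0.5, 5.6]
opening: 0.0437
grasp_force: 51.5
```

Call:
arm_command --pt "0 0 -0.02 0" --pt "0 0 -0.06 0" --pt "0 0 -0.11 0" --pt "0 0 -0.16 0" --pt "0 0 -0.21 0"

```text
time: 14.0
ee_pos: [0.5055, 0.1123, 0.2253]
tcp_rot: [-180.0, -0.0, 103.9]
wrist_force: [1.5, -0.4, -1.3]
opening: 0.0434
grasp_force: 51.1
```

Run:
```python
from h import *
st(); go(.544,-.194,.235,90.5)
c=cam('scene'); p=proj(c,[bot.get_obs()['ee_pos']])[0].astype(int); cv2.imwrite('pics/b1.png',cv2.resize(c['color'][p[1]-60:p[1]+60,p[0]-80:p[0]+80],(640,480),interpolation=cv2.INTER_CUBIC)); print(p)
```

```text
14.0 [0.5055 0.1123 0.2253] [-179.96   -0.    103.86] q [13.  0.  5. 94.  0. 89.] F [ 1.5 -0.4 -1.3] op 0.0434 g 51.1
shift [-0.3066 -0.0361 -0.0097] turn 0.233
[328 160]
```

View pics/b1.png

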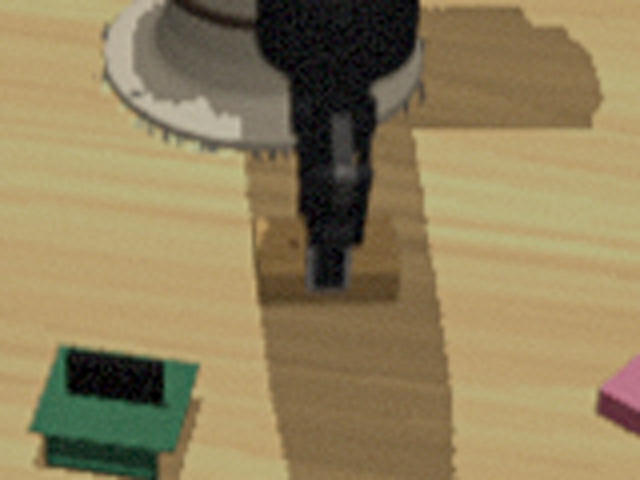

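Call:
arm_command --pt "-0.035 -0.004 0 0.03" --pt "-0.08 -0.0094 0 0.06" --pt "-0.125 -0.0147 0 0.1" --pt "-0.17 -0.02 0 0.14" --pt "-0.2 -0.0235 0 0.16"

```text
time: 14.55
ee_pos: [0.531, -0.0899, 0.2231]
tcp_rot: [-179.9, 0.0, 94.5]
wrist_force: [1.1, 0.6, -0.8]
opening: 0.0433
grasp_force: 51.1
```

Run:
```python
from h import *
st(); go(.544,-.194,.235,90.5)
```

```text
14.55 [ 0.531  -0.0899  0.2231] [-1.7995e+02  1.0000e-02  9.4540e+01] q [-10.   3.   7.  94.  -0.  76.] F [ 1.1  0.6 -0.8] op 0.0433 g 51.1
shift [-0.1048  0.0047 -0.0119] turn 0.07
```

Call:
arm_command --pt "-0.03 0.001 -0.005 0.03" --pt "-0.065 0.003 -0.01 0.06" --pt "-0.09 0.0045 -0.012 0.07" --pt "-0.104 0.005 -0.012 0.07" --pt "-0.1065 0.005 -0.012 0.07"

```text
time: 15.05
ee_pos: [0.5448, -0.1941, 0.2349]
tcp_rot: [-179.9, -0.0, 90.6]
wrist_force: [0.1, 1.1, -0.7]
opening: 0.0435
grasp_force: 51.1
```

Call:
arm_command --pt "0 0 0 0" --pt "0 0 0 0" --pt "0 0 0 0" --pt "0 0 0 0" --pt "0 0 0 0"

```text
time: 15.55
ee_pos: [0.545, -0.1926, 0.236]
tcp_rot: [180.0, 0.0, 90.7]
wrist_force: [-0.3, 0.0, -1.6]
opening: 0.0436
grasp_force: 51.1
```

Run:
```python
from h import *
st(); go(.544,-.194,.198,90.5)
```

```text
15.55 [ 0.545  -0.1926  0.236 ] [179.99   0.    90.73] q [-19.   9.  15.  96.   0.  70.] F [-0.3  0.  -1.6] op 0.0436 g 51.1
shift [-0.0014 -0.001   0.038 ] turn 0.004
```

Call:
arm_command --pt "-0.0014 -0.001 0.012 0.004" --pt "-0.0014 -0.001 0.026 0.004" --pt "-0.0014 -0.001 0.038 0.004" --pt "-0.0014 -0.001 0.046 0.004" --pt "-0.0014 -0.001 0.049 0.004"

```text
time: 16.05
ee_pos: [0.5436, -0.1943, 0.1858]
tcp_rot: [-179.9, -0.0, 90.5]
wrist_force: [0.2, -0.3, -1.1]
opening: 0.0436
grasp_force: 51.1
```

Call:
arm_command --pt "0 0 0.002 0" --pt "0 0 0.004 0" --pt "0 0 0.006 0" --pt "0 0 0.007 0" --pt "0 0 0.007 0"

```text
time: 16.55
ee_pos: [0.5442, -0.1946, 0.1799]
tcp_rot: [180.0, 0.0, 90.5]
wrist_force: [0.9, -0.4, -0.6]
opening: 0.0431
grasp_force: 51.1
```

Call:
arm_command --pt "0 0 0.001 0" --pt "0 0 0.002 0" --pt "0 0 0.003 0" --pt "0 0 0.003 0" --pt "0 0 0.003 0"

```text
time: 17.05
ee_pos: [0.5442, -0.1946, 0.178]
tcp_rot: [179.9, 0.0, 90.5]
wrist_force: [0.0, 1.0, 7.3]
opening: 0.0435
grasp_force: 55.3
```

Call:
arm_command --pt "0 0 0 0" --pt "0 0 0 0" --pt "0 0 0 0" --pt "0 0 0 0" --pt "0 0 0 0" --hand 0.06

```text
time: 17.55
ee_pos: [0.5439, -0.1945, 0.1766]
tcp_rot: [-180.0, -0.0, 90.5]
wrist_force: [-0.5, -0.3, -0.4]
opening: 0.06
grasp_force: 0.0
```

Call:
arm_command --pt "0 0 -0.01 0" --pt "0 0 -0.03 0" --pt "0 0 -0.045 0" --pt "0 0 -0.05 0" --pt "0 0 -0.05 0"

```text
time: 18.05
ee_pos: [0.5443, -0.1946, 0.2278]
tcp_rot: [179.9, 0.0, 90.5]
wrist_force: [-1.0, -0.1, -0.2]
opening: 0.06
grasp_force: 0.0
```

Run:
```python
from h import *
st(); go(.544,-.194,.188,90.5)
c=cam('scene'); cv2.imwrite('pics/b2.png',cv2.resize(c['color'][110:260,90:290],(640,480),interpolation=cv2.INTER_CUBIC))
```

```text
18.05 [ 0.5443 -0.1946  0.2278] [1.7992e+02 3.0000e-02 9.0460e+01] q [-20.   9.  14.  95.  -0.  70.] F [-1.  -0.1 -0.2] op 0.06 g 0.0
shift [ 0.0007 -0.0004  0.0398] turn -0.001
```

View pics/b2.png

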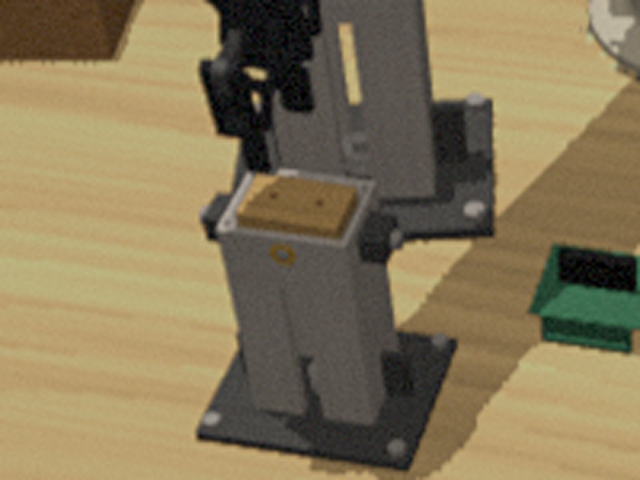

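The blank sits flat in the mouth at (300,205). I'll close the fingers and press.

Call:
arm_command --pt "0.0005 0 0 0" --pt "0.0005 0 0 0" --pt "0.0005 0 0 0" --pt "0.0005 0 0 0" --pt "0.0005 0 0 0" --hand 0.0 --grip_force 30

```text
time: 18.6
ee_pos: [0.5439, -0.194, 0.2267]
tcp_rot: [-180.0, -0.0, 90.5]
wrist_force: [-0.2, -0.7, 0.2]
opening: -0.0003
grasp_force: 0.0
```

Call:
arm_command --pt "0 0 0.015 0" --pt "0 0 0.03 0" --pt "0 0 0.042 0" --pt "0 0 0.05 0" --pt "0 0 0.057 0"

```text
time: 19.1
ee_pos: [0.5442, -0.1941, 0.17]
tcp_rot: [179.9, 0.0, 90.5]
wrist_force: [-0.3, 0.7, 5.1]
opening: 0.0002
grasp_force: 2.7
```

Call:
arm_command --pt "0 0 0.005 0" --pt "0 0 0.01 0" --pt "0 0 0.015 0" --pt "0 0 0.019 0" --pt "0 0 0.022 0"

```text
time: 19.6
ee_pos: [0.5442, -0.1941, 0.148]
tcp_rot: [180.0, 0.0, 90.5]
wrist_force: [0.0, 0.0, 4.4]
opening: -0.0002
grasp_force: 2.5
```

Call:
arm_command --pt "0 0 0.0015 0" --pt "0 0 0.0015 0" --pt "0 0 0.0015 0" --pt "0 0 0.0015 0" --pt "0 0 0.0015 0"

```text
time: 20.1
ee_pos: [0.5441, -0.1941, 0.1466]
tcp_rot: [180.0, 0.0, 90.5]
wrist_force: [1.0, -0.6, 5.6]
opening: -0.0
grasp_force: 2.5
```

Call:
arm_command --pt "0 0 -0.01 0" --pt "0 0 -0.03 0" --pt "0 0 -0.06 0" --pt "0 0 -0.085 0" --pt "0 0 -0.09 0"

```text
time: 20.6
ee_pos: [0.5444, -0.1942, 0.2396]
tcp_rot: [179.8, 0.1, 90.5]
wrist_force: [-0.9, 0.3, -0.6]
opening: 0.0
grasp_force: 0.0
```

Run:
```python
from h import *
st()
c=cam('top'); b=blanks(c); print(b); x,y,_,_,a=max(b,key=lambda b:b[0]); go(x,y,.2,90+a)
x,y=proj(c,[[.544,-.194,.18]])[0].astype(int); cv2.imwrite('pics/b3.png',cv2.resize(c['color'][y-35:y+35,x-45:x+45],(720,560),interpolation=cv2.INTER_CUBIC))
```

```text
20.6 [ 0.5444 -0.1942  0.2396] [1.7982e+02 6.0000e-02 9.0460e+01] q [-20.   9.  15.  96.   0.  70.] F [-0.9  0.3 -0.6] op 0.0 g 0.0
[(0.493, 0.2411, 47, 72, 15.8), (0.5959, 0.2636, 47, 72, 15.9)]
shift [0.4574 0.0551 0.0384] turn -0.27
```

Call:
arm_command --pt "0.035 0.004 0 0" --pt "0.08 0.01 0 0" --pt "0.125 0.015 0 0" --pt "0.17 0.02 0 0" --pt "0.215 0.026 0 0" --hand 0.065

```text
time: 21.15
ee_pos: [0.5676, 0.0229, 0.235]
tcp_rot: [-179.9, 0.0, 90.4]
wrist_force: [1.6, -0.8, 0.1]
opening: 0.0651
grasp_force: 0.0
```

Call:
arm_command --pt "0.045 0.005 0 -0.05" --pt "0.095 0.011 0 -0.1" --pt "0.145 0.017 0 -0.16" --pt "0.195 0.023 0 -0.22" --pt "0.23 0.028 0.02 -0.27"

```text
time: 21.65
ee_pos: [0.5944, 0.2546, 0.2169]
tcp_rot: [179.9, -0.0, 106.1]
wrist_force: [1.5, -0.5, 0.6]
opening: 0.0652
grasp_force: 0.0
```

Run:
```python
from h import *
c=cam('top'); st(); go(.5959,.2636,.0145,105.9)
x,y=proj(c,[[.544,-.194,.18]])[0].astype(int); cv2.imwrite('pics/b3.png',cv2.resize(c['color'][y-35:y+35,x-45:x+45],(720,560),interpolation=cv2.INTER_CUBIC))
```

```text
21.7 [0.5936 0.2583 0.2107] [-1.7976e+02 -7.0000e-02  1.0646e+02] q [23. 19. 24. 95.  0. 97.] F [-1.2  1.8 -4.5] op 0.0653 g 0.0
shift [0.0042 0.0045 0.1962] turn 0.01
```

View pics/b3.png

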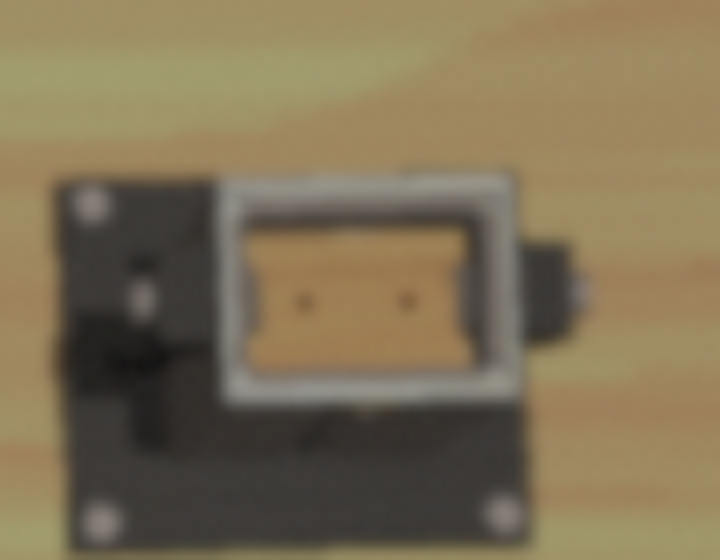

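The first blank is down in the column at (358,300), with the latches at (255,300) and (465,300) overlapping its ends. On to the next one.

Call:
arm_command --pt "0.0 0.002 0.03 0" --pt "0.0 0.002 0.075 0" --pt "0.0 0.002 0.11 0" --pt "0.0 0.002 0.14 0" --pt "0.0 0.002 0.15 0"

```text
time: 22.2
ee_pos: [0.5938, 0.2509, 0.0612]
tcp_rot: [-179.6, 0.1, 105.9]
wrist_force: [-0.1, -1.1, 0.1]
opening: 0.065
grasp_force: 0.0
```

Call:
arm_command --pt "0 0 0 0" --pt "0 0 0 0" --pt "0 0 0 0" --pt "0 0 0 0" --pt "0 0 0 0"

```text
time: 22.7
ee_pos: [0.5968, 0.2521, 0.0673]
tcp_rot: [179.9, -0.0, 105.9]
wrist_force: [0.3, 1.0, -0.2]
opening: 0.065
grasp_force: 0.0
```

Run:
```python
from h import *
st(); go(.5959,.2636,.0145,105.9)
```

```text
22.7 [0.5968 0.2521 0.0673] [ 1.7991e+02 -1.0000e-02  1.0593e+02] q [23. 18.  7. 79.  0. 97.] F [ 0.3  1.  -0.2] op 0.065 g 0.0
shift [0.0112 0.0022 0.0528] turn 0.0
```

Call:
arm_command --pt "0.006 0.001 0.01 0" --pt "0.011 0.002 0.025 0" --pt "0.011 0.002 0.04 0" --pt "0.011 0.002 0.05 0" --pt "0.011 0.002 0.053 0"

```text
time: 23.2
ee_pos: [0.5941, 0.2626, 0.0107]
tcp_rot: [-179.8, 0.0, 105.9]
wrist_force: [0.6, -0.8, 1.2]
opening: 0.0653
grasp_force: 0.0
```

Call:
arm_command --pt "0 0 0 0" --pt "0 0 0 0" --pt "0 0 0 0" --pt "0 0 0 0" --pt "0 0 0 0"

```text
time: 23.7
ee_pos: [0.5954, 0.2631, 0.0137]
tcp_rot: [180.0, -0.0, 105.9]
wrist_force: [-0.2, 1.2, 0.9]
opening: 0.0652
grasp_force: 0.0
```

Call:
arm_command --pt "0 0 0 0" --pt "0 0 0 0" --pt "0 0 0 0" --pt "0 0 0 0" --pt "0 0 0 0" --hand 0.03 --grip_force 50

```text
time: 24.2
ee_pos: [0.5955, 0.2632, 0.0138]
tcp_rot: [180.0, -0.0, 105.9]
wrist_force: [-1.0, -0.5, 6.0]
opening: 0.0433
grasp_force: 52.1
```

Call:
arm_command --pt "0 0 -0.02 0" --pt "0 0 -0.06 0" --pt "0 0 -0.11 0" --pt "0 0 -0.16 0" --pt "0 0 -0.21 0"

```text
time: 24.7
ee_pos: [0.5947, 0.2629, 0.2247]
tcp_rot: [-180.0, 0.0, 105.9]
wrist_force: [0.8, 0.8, -0.1]
opening: 0.0434
grasp_force: 51.5
```

Call:
arm_command --pt "0 0 0 0" --pt "0 0 0 0" --pt "0 0 0 0" --pt "0 0 -0.01 0" --pt "0 0 -0.01 0"

```text
time: 25.2
ee_pos: [0.5951, 0.263, 0.2335]
tcp_rot: [-180.0, 0.0, 105.9]
wrist_force: [-0.1, -0.2, -0.6]
opening: 0.0432
grasp_force: 51.5
```

Run:
```python
from h import *
st(); go(.544,-.194,.235,90.5)
```

```text
25.2 [0.5951 0.263  0.2335] [-179.97    0.    105.93] q [24. 20. 28. 98. -0. 98.] F [-0.1 -0.2 -0.6] op 0.0432 g 51.5
shift [-0.4255 -0.1746 -0.0014] turn 0.269
```

Call:
arm_command --pt "-0.032 -0.013 0 0" --pt "-0.074 -0.03 0 0" --pt "-0.116 -0.048 0 0" --pt "-0.158 -0.065 0 0" --pt "-0.2 -0.082 0 0"

```text
time: 25.7
ee_pos: [0.5706, 0.0466, 0.233]
tcp_rot: [-180.0, -0.0, 105.9]
wrist_force: [0.6, -0.4, -1.3]
opening: 0.044
grasp_force: 51.5
```

Call:
arm_command --pt "-0.042 -0.017 0 0.07" --pt "-0.084 -0.034 0 0.14" --pt "-0.126 -0.052 0 0.2" --pt "-0.165 -0.068 0 0.25" --pt "-0.195 -0.08 0 0.269"

```text
time: 26.2
ee_pos: [0.5471, -0.1635, 0.2331]
tcp_rot: [-180.0, 0.0, 90.3]
wrist_force: [0.2, -0.5, 0.0]
opening: 0.0434
grasp_force: 51.5
```

Call:
arm_command --pt "0 0 0 0" --pt "0 0 0 0" --pt "0 0 0 0" --pt "0 0 0 0" --pt "0 0 0 0"

```text
time: 26.7
ee_pos: [0.548, -0.1603, 0.2333]
tcp_rot: [180.0, -0.0, 90.6]
wrist_force: [-0.3, -0.1, -0.5]
opening: 0.0437
grasp_force: 51.5
```

Run:
```python
from h import *
st(); go(.544,-.194,.235,90.5)
```

```text
26.7 [ 0.548  -0.1603  0.2333] [180.   -0.   90.6] q [-16.   8.  14.  96.   0.  73.] F [-0.3 -0.1 -0.5] op 0.0437 g 51.5
shift [-0.0337 -0.0044 -0.0017] turn 0.002
```

Call:
arm_command --pt "-0.012 -0.002 0 0.001" --pt "-0.024 -0.003 0 0.002" --pt "-0.032 -0.004 0 0.002" --pt "-0.0337 -0.0042 0 0.002" --pt "-0.0337 -0.0042 0 0.002"

```text
time: 27.2
ee_pos: [0.5438, -0.1956, 0.2332]
tcp_rot: [-180.0, -0.0, 90.3]
wrist_force: [0.4, -0.6, -0.3]
opening: 0.0436
grasp_force: 51.5
```

Call:
arm_command --pt "0 0 0.01 0" --pt "0 0 0.02 0" --pt "0 0 0.03 0" --pt "0 0 0.038 0" --pt "0 0 0.041 0"

```text
time: 27.7
ee_pos: [0.5435, -0.1946, 0.1908]
tcp_rot: [-179.9, -0.0, 90.4]
wrist_force: [0.2, -0.3, -0.8]
opening: 0.0434
grasp_force: 51.5
```

Run:
```python
from h import *
st(); go(.544,-.194,.178,90.5)
```

```text
27.7 [ 0.5435 -0.1946  0.1908] [-1.799e+02 -4.000e-02  9.042e+01] q [-20.   8.   9.  91.   0.  70.] F [ 0.2 -0.3 -0.8] op 0.0434 g 51.5
shift [0.0006 0.0005 0.0128] turn -0.001
```

Call:
arm_command --pt "0.0005 0 0.003 0" --pt "0.0005 0 0.006 0" --pt "0.0005 0 0.009 0" --pt "0.0005 0 0.011 0" --pt "0.0005 0 0.0125 0"

```text
time: 28.2
ee_pos: [0.5441, -0.1945, 0.1798]
tcp_rot: [180.0, 0.0, 90.4]
wrist_force: [1.0, 0.5, 0.2]
opening: 0.0437
grasp_force: 51.5
```

Call:
arm_command --pt "0 0 0 0" --pt "0 0 0 0" --pt "0 0 0 0" --pt "0 0 0 0" --pt "0 0 0 0" --hand 0.06

```text
time: 28.7
ee_pos: [0.5439, -0.1945, 0.1798]
tcp_rot: [180.0, 0.0, 90.4]
wrist_force: [1.0, 0.5, 0.4]
opening: 0.0601
grasp_force: 0.0
```

Call:
arm_command --pt "0 0 -0.01 0" --pt "0 0 -0.03 0" --pt "0 0 -0.045 0" --pt "0 0 -0.05 0" --pt "0 0 -0.05 0"

```text
time: 29.2
ee_pos: [0.5443, -0.1946, 0.2308]
tcp_rot: [179.9, 0.0, 90.4]
wrist_force: [-0.3, 0.1, -0.2]
opening: 0.0602
grasp_force: 0.0
```

Run:
```python
from h import *
st(); go(.544,-.194,.188,90.5)
c=cam('scene'); cv2.imwrite('pics/b4.png',cv2.resize(c['color'][110:260,90:290],(640,480),interpolation=cv2.INTER_CUBIC))
```

```text
29.2 [ 0.5443 -0.1946  0.2308] [1.7991e+02 3.0000e-02 9.0400e+01] q [-20.   9.  14.  95.   0.  70.] F [-0.3  0.1 -0.2] op 0.0602 g 0.0
shift [ 0.0006 -0.0004  0.0428] turn -0.002
```

View pics/b4.png

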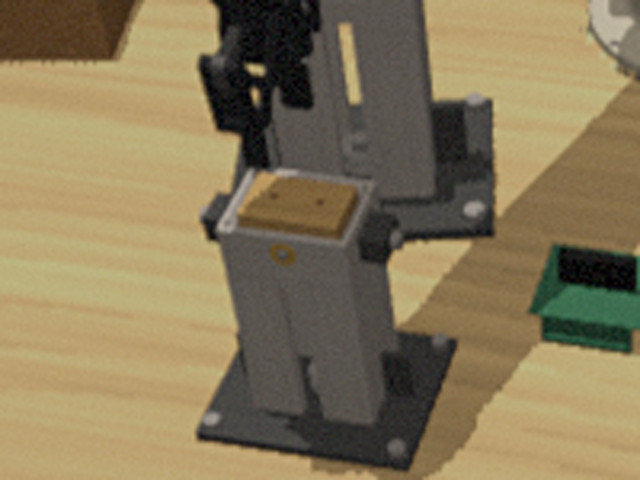

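The second blank is seated flat at (300,205). Pressing.

Call:
arm_command --pt "0.0005 0 0 0" --pt "0.0005 0 0 0" --pt "0.0005 0 0 0" --pt "0.0005 0 0 0" --pt "0.0005 0 0 0" --hand 0.0 --grip_force 30

```text
time: 29.75
ee_pos: [0.5439, -0.1939, 0.2297]
tcp_rot: [-180.0, -0.0, 90.4]
wrist_force: [-0.5, -0.5, 0.6]
opening: 0.0002
grasp_force: 0.0
```

Call:
arm_command --pt "0 0 0.015 0" --pt "0 0 0.03 0" --pt "0 0 0.042 0" --pt "0 0 0.051 0" --pt "0 0 0.06 0"

```text
time: 30.25
ee_pos: [0.5444, -0.1942, 0.1709]
tcp_rot: [179.9, 0.1, 90.4]
wrist_force: [-0.1, -0.1, 7.2]
opening: 0.0002
grasp_force: 3.6
```

Call:
arm_command --pt "0 0 0.005 0" --pt "0 0 0.01 0" --pt "0 0 0.015 0" --pt "0 0 0.02 0" --pt "0 0 0.024 0"

```text
time: 30.75
ee_pos: [0.5444, -0.1941, 0.1467]
tcp_rot: [179.9, 0.0, 90.4]
wrist_force: [-0.0, -0.4, 7.4]
opening: -0.0001
grasp_force: 3.4
```

Call:
arm_command --pt "0 0 0.001 0" --pt "0 0 0.001 0" --pt "0 0 0.001 0" --pt "0 0 0.001 0" --pt "0 0 0.001 0"

```text
time: 31.25
ee_pos: [0.5444, -0.1941, 0.146]
tcp_rot: [179.9, 0.0, 90.4]
wrist_force: [-0.3, 0.4, 6.3]
opening: -0.0001
grasp_force: 3.4
```

Call:
arm_command --pt "0 0 -0.01 0" --pt "0 0 -0.03 0" --pt "0 0 -0.06 0" --pt "0 0 -0.085 0" --pt "0 0 -0.09 0"

```text
time: 31.75
ee_pos: [0.5446, -0.1941, 0.2384]
tcp_rot: [179.8, 0.1, 90.4]
wrist_force: [0.3, 0.2, 0.2]
opening: -0.0003
grasp_force: 0.0
```

Run:
```python
from h import *
c=cam('top'); b=blanks(c); print(b); st(); x,y,_,_,a=b[0]; go(x,y,.22,90+a)
```

```text
[(0.493, 0.2411, 47, 72, 15.8)]
31.8 [ 0.5445 -0.1941  0.2374] [1.7982e+02 6.0000e-02 9.0400e+01] q [-20.   9.  15.  96.   0.  70.] F [-0.  -0.  -0.3] op -0.0 g 0.0
shift [ 0.4356 -0.0485  0.0167] turn -0.269
```

Call:
arm_command --pt "0.035 -0.004 0 0" --pt "0.08 -0.009 0 0" --pt "0.125 -0.014 0 0" --pt "0.17 -0.019 0 0" --pt "0.21 -0.023 0 0" --hand 0.065

```text
time: 32.3
ee_pos: [0.5185, 0.0177, 0.2337]
tcp_rot: [-179.9, -0.0, 90.4]
wrist_force: [0.9, 0.5, 0.5]
opening: 0.0652
grasp_force: 0.0
```

Call:
arm_command --pt "0.045 -0.005 0 -0.05" --pt "0.09 -0.01 0 -0.1" --pt "0.135 -0.015 0 -0.16" --pt "0.18 -0.02 0 -0.22" --pt "0.22 -0.025 0 -0.269"

```text
time: 32.8
ee_pos: [0.492, 0.2377, 0.2336]
tcp_rot: [-179.9, 0.0, 106.0]
wrist_force: [1.0, 0.1, 0.7]
opening: 0.0652
grasp_force: 0.0
```

Call:
arm_command --pt "0.002 0 0.03 0" --pt "0.004 0 0.075 0" --pt "0.004 0 0.12 0" --pt "0.004 0 0.16 0" --pt "0.004 0 0.175 0"

```text
time: 33.3
ee_pos: [0.4891, 0.2383, 0.0546]
tcp_rot: [-179.6, 0.1, 105.8]
wrist_force: [-0.5, -0.3, -0.4]
opening: 0.0649
grasp_force: 0.0
```

Call:
arm_command --pt "0 0 0 0" --pt "0 0 0 0" --pt "0 0 0 0" --pt "0 0 0 0" --pt "0 0 0 0"

```text
time: 33.8
ee_pos: [0.4924, 0.2398, 0.061]
tcp_rot: [179.9, -0.0, 105.8]
wrist_force: [0.2, -0.4, 0.1]
opening: 0.0649
grasp_force: 0.0
```

Run:
```python
from h import *
st(); go(.493,.2411,.0145,105.8)
```

```text
33.8 [0.4924 0.2398 0.061 ] [ 1.7989e+02 -2.0000e-02  1.0581e+02] q [ 26.   5.  -9.  76.   0. 100.] F [ 0.2 -0.4  0.1] op 0.0649 g 0.0
shift [0.001  0.0008 0.0465] turn 0.0
```

Call:
arm_command --pt "0.001 0.001 0.01 0" --pt "0.001 0.001 0.022 0" --pt "0.001 0.001 0.034 0" --pt "0.001 0.001 0.043 0" --pt "0.001 0.001 0.0465 0"

```text
time: 34.3
ee_pos: [0.4917, 0.2404, 0.0114]
tcp_rot: [-179.9, 0.0, 105.8]
wrist_force: [0.2, -0.4, -0.0]
opening: 0.0653
grasp_force: 0.0
```

Call:
arm_command --pt "0 0 0 0" --pt "0 0 0 0" --pt "0 0 0 0" --pt "0 0 0 0" --pt "0 0 0 0"

```text
time: 34.8
ee_pos: [0.4927, 0.2409, 0.0136]
tcp_rot: [180.0, -0.0, 105.8]
wrist_force: [0.6, -0.5, -0.2]
opening: 0.0648
grasp_force: 0.0
```

Call:
arm_command --pt "0 0 0 0" --pt "0 0 0 0" --pt "0 0 0 0" --pt "0 0 0 0" --pt "0 0 0 0" --hand 0.03 --grip_force 50

```text
time: 35.3
ee_pos: [0.4928, 0.2409, 0.0138]
tcp_rot: [180.0, -0.0, 105.8]
wrist_force: [-1.6, 0.1, 5.0]
opening: 0.0437
grasp_force: 51.6
```

Call:
arm_command --pt "0 0 -0.02 0" --pt "0 0 -0.06 0" --pt "0 0 -0.11 0" --pt "0 0 -0.16 0" --pt "0 0 -0.21 0"

```text
time: 35.8
ee_pos: [0.492, 0.2406, 0.2248]
tcp_rot: [-180.0, 0.0, 105.8]
wrist_force: [0.9, 0.3, -0.2]
opening: 0.0434
grasp_force: 51.1
```

Call:
arm_command --pt "0 0 0 0" --pt "0 0 0 0" --pt "0 0 -0.005 0" --pt "0 0 -0.01 0" --pt "0 0 -0.01 0"

```text
time: 36.3
ee_pos: [0.4924, 0.2407, 0.233]
tcp_rot: [-179.9, 0.0, 105.8]
wrist_force: [-0.3, 0.4, -0.3]
opening: 0.0441
grasp_force: 51.1
```

Run:
```python
from h import *
st(); go(.544,-.194,.235,90.5)
```

```text
36.3 [0.4924 0.2407 0.233 ] [-1.7995e+02  1.0000e-02  1.0581e+02] q [ 26.   5.  10.  95.  -0. 100.] F [-0.3  0.4 -0.3] op 0.0441 g 51.1
shift [-0.4323 -0.0688 -0.0019] turn 0.267
```

Call:
arm_command --pt "-0.032 -0.005 0 0" --pt "-0.074 -0.012 0 0" --pt "-0.116 -0.018 0 0" --pt "-0.158 -0.025 0 0" --pt "-0.2 -0.032 0 0"

```text
time: 36.8
ee_pos: [0.516, 0.038, 0.2328]
tcp_rot: [-180.0, -0.0, 105.8]
wrist_force: [1.2, 0.2, -1.0]
opening: 0.0435
grasp_force: 51.1
```

Call:
arm_command --pt "-0.045 -0.007 0 0.07" --pt "-0.09 -0.014 0 0.14" --pt "-0.135 -0.021 0 0.2" --pt "-0.175 -0.028 0 0.25" --pt "-0.205 -0.033 0 0.267"

```text
time: 37.3
ee_pos: [0.54, -0.169, 0.2325]
tcp_rot: [-179.9, -0.0, 90.3]
wrist_force: [-0.1, 0.1, -1.2]
opening: 0.0436
grasp_force: 51.1
```

Call:
arm_command --pt "0 0 0 0" --pt "0 0 0 0" --pt "0 0 0 0" --pt "0 0 0 0" --pt "0 0 0 0"

```text
time: 37.8
ee_pos: [0.5404, -0.1657, 0.2335]
tcp_rot: [180.0, 0.0, 90.6]
wrist_force: [0.1, -0.5, -0.1]
opening: 0.0437
grasp_force: 51.1
```

Run:
```python
from h import *
st(); go(.544,-.194,.233,90.5)
```

```text
37.8 [ 0.5404 -0.1657  0.2335] [179.99   0.    90.6 ] q [-17.   7.  13.  96.   0.  72.] F [ 0.1 -0.5 -0.1] op 0.0437 g 51.1
shift [-0.0283  0.0033  0.0005] turn 0.002
```

Call:
arm_command --pt "-0.01 0.001 0 0.001" --pt "-0.02 0.002 0 0.002" --pt "-0.027 0.0035 0 0.002" --pt "-0.0283 0.0035 0 0.002" --pt "-0.0283 0.0035 0 0.002"

```text
time: 38.3
ee_pos: [0.5441, -0.1954, 0.2331]
tcp_rot: [-180.0, -0.0, 90.3]
wrist_force: [0.7, -0.5, -0.2]
opening: 0.0438
grasp_force: 51.1
```

Call:
arm_command --pt "0 0 0.01 0" --pt "0 0 0.02 0" --pt "0 0 0.03 0" --pt "0 0 0.038 0" --pt "0 0 0.041 0"

```text
time: 38.8
ee_pos: [0.5436, -0.1946, 0.1908]
tcp_rot: [-179.9, -0.0, 90.4]
wrist_force: [0.7, 0.3, 0.3]
opening: 0.0436
grasp_force: 51.1
```

Run:
```python
from h import *
st(); go(.544,-.194,.178,90.5)
```

```text
38.8 [ 0.5436 -0.1946  0.1908] [-1.7991e+02 -3.0000e-02  9.0410e+01] q [-20.   8.   9.  91.   0.  70.] F [0.7 0.3 0.3] op 0.0436 g 51.1
shift [0.0005 0.0004 0.0128] turn -0.002
```

Call:
arm_command --pt "0.0005 0 0.003 0" --pt "0.0005 0 0.006 0" --pt "0.0005 0 0.009 0" --pt "0.0005 0 0.011 0" --pt "0.0005 0 0.0125 0"

```text
time: 39.3
ee_pos: [0.5442, -0.1944, 0.1797]
tcp_rot: [180.0, 0.0, 90.4]
wrist_force: [0.4, -0.2, 0.6]
opening: 0.0435
grasp_force: 51.1
```

Call:
arm_command --pt "0 0 0 0" --pt "0 0 0 0" --pt "0 0 0 0" --pt "0 0 0 0" --pt "0 0 0 0" --hand 0.06

```text
time: 39.8
ee_pos: [0.5441, -0.1944, 0.1799]
tcp_rot: [180.0, 0.0, 90.4]
wrist_force: [0.0, 0.0, -0.7]
opening: 0.0604
grasp_force: 0.0
```

Call:
arm_command --pt "0 0 -0.01 0" --pt "0 0 -0.03 0" --pt "0 0 -0.045 0" --pt "0 0 -0.05 0" --pt "0 0 -0.05 0"

```text
time: 40.3
ee_pos: [0.5445, -0.1945, 0.2308]
tcp_rot: [179.9, 0.0, 90.4]
wrist_force: [-0.4, -0.6, -0.9]
opening: 0.0602
grasp_force: 0.0
```

Run:
```python
from h import *
st(); go(.544,-.194,.188,90.5)
c=cam('scene'); cv2.imwrite('pics/b5.png',cv2.resize(c['color'][110:260,90:290],(640,480),interpolation=cv2.INTER_CUBIC))
```

```text
40.3 [ 0.5445 -0.1945  0.2308] [1.7991e+02 3.0000e-02 9.0400e+01] q [-20.   9.  14.  95.   0.  70.] F [-0.4 -0.6 -0.9] op 0.0602 g 0.0
shift [ 0.0005 -0.0005  0.0428] turn -0.002
```

View pics/b5.png

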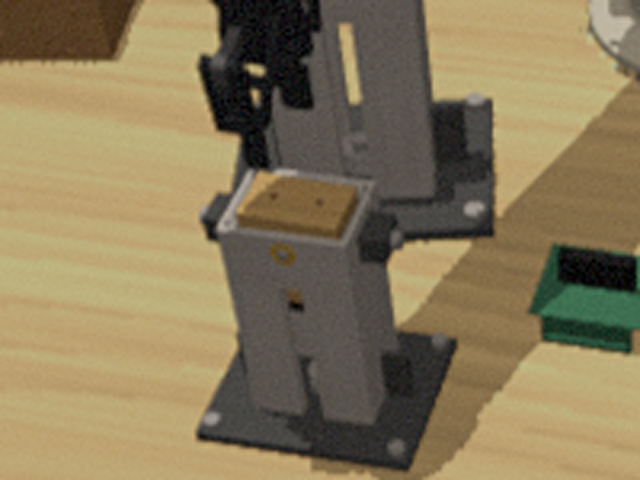

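The third blank is seated flat at (300,205), and a lower blank shows through the slot at (292,298). Pressing.

Call:
arm_command --pt "0.0005 0 0 0" --pt "0.0005 0 0 0" --pt "0.0005 0 0 0" --pt "0.0005 0 0 0" --pt "0.0005 0 0 0" --hand 0.0 --grip_force 30

```text
time: 40.85
ee_pos: [0.5441, -0.1938, 0.2297]
tcp_rot: [-180.0, -0.0, 90.4]
wrist_force: [-0.5, -0.8, 0.4]
opening: 0.0005
grasp_force: 0.0
```

Call:
arm_command --pt "0 0 0.015 0" --pt "0 0 0.03 0" --pt "0 0 0.042 0" --pt "0 0 0.051 0" --pt "0 0 0.06 0"

```text
time: 41.35
ee_pos: [0.5446, -0.1941, 0.1709]
tcp_rot: [179.9, 0.1, 90.4]
wrist_force: [-1.2, 1.0, 8.9]
opening: -0.0006
grasp_force: 4.4
```

Call:
arm_command --pt "0 0 0.005 0" --pt "0 0 0.01 0" --pt "0 0 0.015 0" --pt "0 0 0.02 0" --pt "0 0 0.024 0"

```text
time: 41.85
ee_pos: [0.5446, -0.1941, 0.147]
tcp_rot: [179.9, 0.1, 90.4]
wrist_force: [-0.2, -0.2, 8.2]
opening: 0.0002
grasp_force: 4.3
```

Call:
arm_command --pt "0 0 0.001 0" --pt "0 0 0.0015 0" --pt "0 0 0.0015 0" --pt "0 0 0.0015 0" --pt "0 0 0.0015 0"

```text
time: 42.35
ee_pos: [0.5446, -0.1941, 0.1458]
tcp_rot: [179.9, 0.1, 90.4]
wrist_force: [-0.2, 0.5, 8.4]
opening: 0.0002
grasp_force: 4.3
```

Call:
arm_command --pt "0 0 -0.01 0" --pt "0 0 -0.03 0" --pt "0 0 -0.06 0" --pt "0 0 -0.085 0" --pt "0 0 -0.09 0"

```text
time: 42.85
ee_pos: [0.5449, -0.1941, 0.2375]
tcp_rot: [179.8, 0.1, 90.4]
wrist_force: [-0.0, -0.1, 0.9]
opening: 0.0
grasp_force: 0.0
```

Run:
```python
from h import *
c=cam('top'); print(blanks(c),rect(c,green(c),.029)); st(); go(.4202,-.0198,.2,90)
```

```text
[] [(0.4192, -0.0182, 72, 81, -0.3)]
42.9 [ 0.5448 -0.1941  0.2366] [1.7981e+02 7.0000e-02 9.0400e+01] q [-20.   9.  15.  96.   0.  70.] F [-0.1  0.2 -1.1] op 0.0 g 0.0
shift [ 0.1752 -0.1235  0.036 ] turn 0.007
```

Call:
arm_command --pt "0.03 -0.021 0 0.007" --pt "0.075 -0.053 0 0.007" --pt "0.12 -0.085 0 0.007" --pt "0.155 -0.11 0 0.007" --pt "0.175 -0.1235 0 0.007" --hand 0.05

```text
time: 43.4
ee_pos: [0.4171, -0.0178, 0.2333]
tcp_rot: [-179.9, -0.0, 90.1]
wrist_force: [1.9, -0.4, 0.3]
opening: 0.0501
grasp_force: 0.0
```

Call:
arm_command --pt "0 0 0.03 0" --pt "0 0 0.07 0" --pt "0 0 0.11 0" --pt "0 0 0.14 0" --pt "0 0 0.15 0"

```text
time: 43.9
ee_pos: [0.4171, -0.0196, 0.0802]
tcp_rot: [-179.7, -0.0, 90.0]
wrist_force: [-0.1, -0.1, 0.3]
opening: 0.0497
grasp_force: 0.0
```

Call:
arm_command --pt "0 0 0 0" --pt "0 0 0 0" --pt "0 0 0 0" --pt "0 0 0 0" --pt "0 0 0 0"

```text
time: 44.4
ee_pos: [0.4199, -0.0198, 0.0851]
tcp_rot: [179.9, 0.0, 90.0]
wrist_force: [-0.7, 0.2, -0.3]
opening: 0.0497
grasp_force: 0.0
```

Run:
```python
from h import *
st(); go(.4202,-.0198,.0388,90)
c=cam('top')
x,y=proj(c,[[.544,-.194,.18]])[0].astype(int); cv2.imwrite('pics/b6.png',cv2.resize(c['color'][y-35:y+35,x-45:x+45],(720,560),interpolation=cv2.INTER_CUBIC))
```

```text
44.4 [ 0.4199 -0.0198  0.0851] [179.92   0.    90.  ] q [ -3. -13. -23.  80.   0.  87.] F [-0.7  0.2 -0.3] op 0.0497 g 0.0
shift [-0.      0.0003  0.0463] turn -0.0
```

View pics/b6.png

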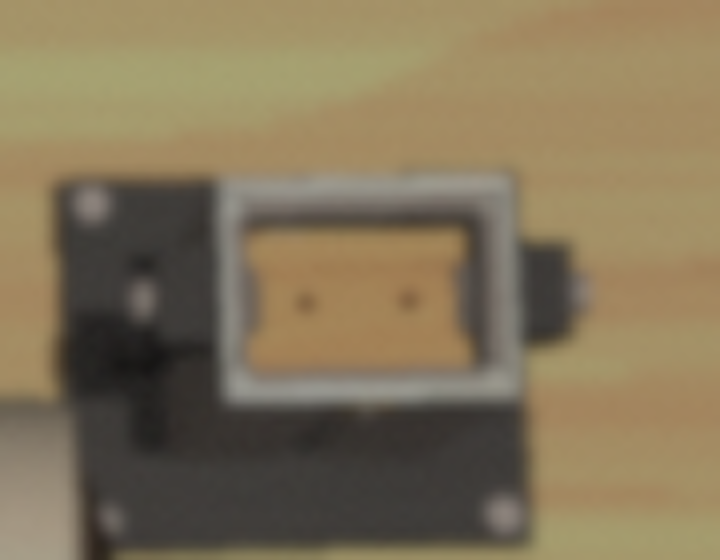

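The third blank is latched too, at the same level with both latches over it. Now the cover.

Call:
arm_command --pt "0 0 0.01 0" --pt "0 0 0.022 0" --pt "0 0 0.034 0" --pt "0 0 0.042 0" --pt "0 0 0.045 0"

```text
time: 44.95
ee_pos: [0.4186, -0.0197, 0.0378]
tcp_rot: [-179.9, -0.0, 90.0]
wrist_force: [0.0, -0.1, -0.3]
opening: 0.0498
grasp_force: 0.0
```

Call:
arm_command --pt "0 0 0 0" --pt "0 0 0 0" --pt "0 0 0 0" --pt "0 0 0 0" --pt "0 0 0 0"

```text
time: 45.45
ee_pos: [0.4195, -0.0197, 0.0395]
tcp_rot: [180.0, 0.0, 90.0]
wrist_force: [-0.1, 0.6, -0.2]
opening: 0.0502
grasp_force: 0.0
```

Call:
arm_command --pt "0 0 0 0" --pt "0 0 0 0" --pt "0 0 0 0" --pt "0 0 0 0" --pt "0 0 0 0" --hand 0.0 --grip_force 90

```text
time: 45.95
ee_pos: [0.4195, -0.0197, 0.0396]
tcp_rot: [180.0, 0.0, 90.0]
wrist_force: [-1.6, 0.3, 5.5]
opening: 0.0102
grasp_force: 88.6
```

Call:
arm_command --pt "0 0 0 0" --pt "0 0 0 0" --pt "0 0 0 0" --pt "0 0 0 0" --pt "0 0 0 0"

```text
time: 46.45
ee_pos: [0.4195, -0.0197, 0.0396]
tcp_rot: [180.0, 0.0, 90.0]
wrist_force: [-0.9, 0.7, 5.2]
opening: 0.0101
grasp_force: 88.6
```

Call:
arm_command --pt "0 0 -0.03 0" --pt "0 0 -0.075 0" --pt "0 0 -0.125 0" --pt "0 0 -0.175 0" --pt "0 0 -0.215 0"

```text
time: 46.95
ee_pos: [0.4193, -0.0197, 0.2567]
tcp_rot: [179.9, 0.0, 90.0]
wrist_force: [0.8, -0.1, -1.6]
opening: 0.0099
grasp_force: 88.4
```

Run:
```python
from h import *
st(); go(.544,-.194,.255,90.5)
```

```text
46.95 [ 0.4193 -0.0197  0.2567] [179.93   0.    89.99] q [ -3. -12.  -3.  99.   0.  87.] F [ 0.8 -0.1 -1.6] op 0.0099 g 88.4
shift [-0.1743  0.1247  0.0019] turn -0.009
```

Call:
arm_command --pt "-0.03 0.021 0 0" --pt "-0.07 0.05 0 0" --pt "-0.11 0.079 0 0" --pt "-0.145 0.104 0 0" --pt "-0.165 0.118 0 0"

```text
time: 47.45
ee_pos: [0.5385, -0.1873, 0.2525]
tcp_rot: [-179.9, -0.0, 89.9]
wrist_force: [-0.4, 0.7, -2.3]
opening: 0.0097
grasp_force: 88.5
```

Call:
arm_command --pt "-0.005 0.003 0 0" --pt "-0.0093 0.0065 0 0" --pt "-0.0093 0.0065 0 0" --pt "-0.0093 0.0065 0 0" --pt "-0.0093 0.0065 0 0"

```text
time: 47.95
ee_pos: [0.5436, -0.1932, 0.2548]
tcp_rot: [180.0, 0.0, 90.1]
wrist_force: [-0.1, 0.2, -1.8]
opening: 0.01
grasp_force: 88.5
```

Run:
```python
from h import *
st(); go(.544,-.194,.226,90.2)
```

```text
47.95 [ 0.5436 -0.1932  0.2548] [1.7996e+02 1.0000e-02 9.0050e+01] q [-20.   9.  18.  98.   0.  70.] F [-0.1  0.2 -1.8] op 0.01 g 88.5
shift [-0.0008  0.0004  0.0288] turn -0.003
```

Call:
arm_command --pt "-0.0008 0.0004 0.008 0" --pt "-0.0008 0.0004 0.018 0" --pt "-0.0008 0.0004 0.026 0" --pt "-0.0008 0.0004 0.031 0" --pt "-0.0008 0.0004 0.032 0"

```text
time: 48.45
ee_pos: [0.5439, -0.1947, 0.2212]
tcp_rot: [-179.9, -0.0, 90.0]
wrist_force: [-0.2, 0.8, -1.9]
opening: 0.0102
grasp_force: 88.5
```

Call:
arm_command --pt "0 0 0.003 0" --pt "0 0 0.006 0" --pt "0 0 0.009 0" --pt "0 0 0.012 0" --pt "0 0 0.013 0"

```text
time: 48.95
ee_pos: [0.5445, -0.1948, 0.2091]
tcp_rot: [180.0, -0.0, 90.0]
wrist_force: [1.9, 0.3, -0.9]
opening: 0.0101
grasp_force: 88.7
```

Skirts are over the column. Now I'll press down.

Call:
arm_command --pt "0.0005 0 0.003 0" --pt "0.0005 0 0.006 0" --pt "0.0005 0 0.009 0" --pt "0.0005 0 0.012 0" --pt "0.0005 0 0.0145 0"

```text
time: 49.45
ee_pos: [0.5447, -0.1943, 0.1944]
tcp_rot: [179.9, -0.0, 90.0]
wrist_force: [2.5, -0.3, -2.2]
opening: 0.0098
grasp_force: 88.5
```

Call:
arm_command --pt "0 0 0.001 0" --pt "0 0 0.002 0" --pt "0 0 0.003 0" --pt "0 0 0.0035 0" --pt "0 0 0.0035 0"

```text
time: 49.95
ee_pos: [0.5446, -0.1943, 0.1937]
tcp_rot: [179.8, 0.0, 90.0]
wrist_force: [-0.6, 1.4, 15.1]
opening: 0.01
grasp_force: 90.9
```

Call:
arm_command --pt "0 0 -0.002 0" --pt "0 0 -0.002 0" --pt "0 0 -0.002 0" --pt "0 0 -0.002 0" --pt "0 0 -0.002 0" --hand 0.05

```text
time: 50.45
ee_pos: [0.5441, -0.1943, 0.1929]
tcp_rot: [-180.0, -0.0, 90.0]
wrist_force: [0.1, 0.9, -0.1]
opening: 0.0501
grasp_force: 0.0
```

Call:
arm_command --pt "0 0 -0.02 0" --pt "0 0 -0.06 0" --pt "0 0 -0.1 0" --pt "0 0 -0.14 0" --pt "0 0 -0.16 0"

```text
time: 50.95
ee_pos: [0.5442, -0.1943, 0.3568]
tcp_rot: [179.8, 0.1, 90.0]
wrist_force: [0.9, -0.0, 0.1]
opening: 0.05
grasp_force: 0.0
```

Run:
```python
from h import *
st(); c=cam('scene'); cv2.imwrite('pics/z.png',cv2.resize(c['color'][60:360,80:480],(800,600),interpolation=cv2.INTER_CUBIC))
```

```text
50.95 [ 0.5442 -0.1943  0.3568] [1.798e+02 7.000e-02 9.000e+01] q [-20.  14.  35. 111.  -0.  70.] F [ 0.9 -0.   0.1] op 0.05 g 0.0
```

View pics/z.png

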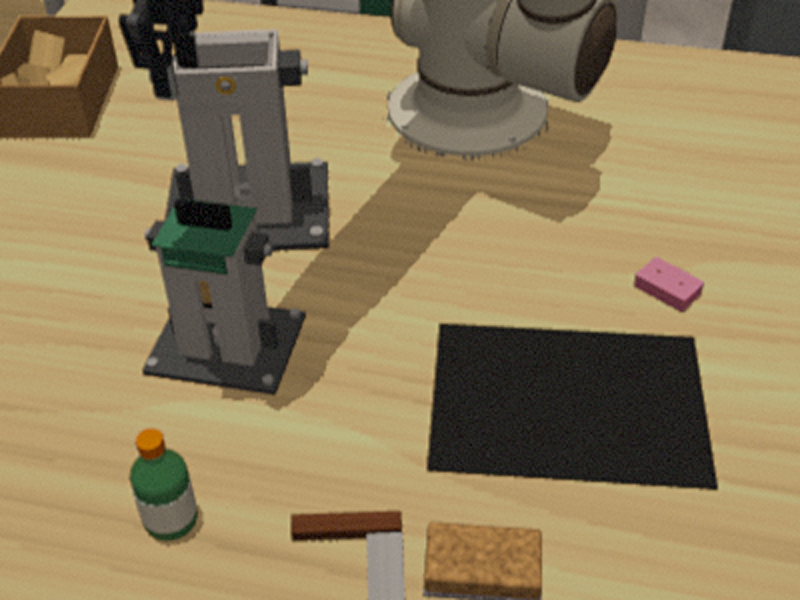

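The cover is home and flat at (205,235), the mat is empty, and the other things haven't moved.

```bash
python3 -c "
from workcell import bot
print(bot.job_done())"
```

```text
the job is handed in; nothing more can be done
None
```

The magazine is refilled: all three wooden blanks on the bench were pushed down and latched, the dust cover was pressed home at about 15 N, and the job was handed in at about 51 s.

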